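Hook the round basket back onto the desk pad

TASK

The small round basket has been pushed away to the far left of the desk: pick up the standing hook tool, hook the basket with it and drag it across the desk until it stands upright and wholly on the grey desk pad. Move the basket only with the hook, never with the hand, and leave the square basket where it is. Then lift the hook out, stand it upright on the desk clear of the basket, and let go.

Things in the scene. Friction and masses are not known exactly. Their poses are not given: they have to be found in the camera images.
- hook_grip (a point): Mid-handle of the loose, standing hook tool, 45 mm above its underside; x along the rod to the prong (starts roughly +y), z up. Dark wood handle 90 (x) x 22 (y, grasp across) mm, top 33 mm above here; foot 100 x 44 x 12 mm. Steel rod, 7 mm thick, centre 17 mm above here; at x = 160 mm it turns straight down to a prong end 35 mm below here. 260 g, centre of mass about 20 mm ahead.
- round_basket: Round open-topped cane basket, to be moved: outer diameter 96 mm, inner diameter 82 mm, 45 mm high, floor 5 mm thick, empty, about 100 to 240 g, loose. Origin at the centre of its underside, z up. It stands at the robot's left, beside the square basket; either may be the nearer one.
- square_basket: Square open-topped cane basket, 92 x 92 mm outside, 45 mm high, same cane, loose, a bystander to be left alone. Origin at the centre of its underside, z up.
- desk_pad: Flat grey desk pad in front of the robot, 240 mm (x) by 300 mm (y), under 2 mm thick; things slide onto it without catching. Origin at its centre on the desk, z up. A white pencil mug and a stapler stand beyond its far (+x) edge.
There are look-alikes about, which are no part of the job. Leave any blue look-alike of the round_basket alone. Several things look just like the part that bears hook_grip: the one meant starts farthest from the robot's base.

How it is judged:
By the outcome, as a careful person would: the job done as asked, in the order asked, and still so for the second after the job is handed in, with the robot touching nothing.
It also fails if it takes over 51 s, if anything falls off the work surface, if the arm or the gripper's body presses on something with over 40 N, if the wrist force passes 120 N, or if a joint passes its speed limit or range.

ROBOT

A 6-joint arm with a two-finger parallel gripper is mounted at the origin on the work surface. World frame = base frame: x ahead of the robot, y to its left, z up, the work surface at z = 0. Lengths are in m, angles in degrees, forces in N, time in s.
With the tool pointing down it reaches from about 0.25 to 0.725 m from the base axis. Payload 9.7 kg.
Tool frame: the origin (TCP) lies between the finger pads; the fingertips stand 11 mm ahead of it and the grasp point (between the pads) lies 8 mm behind it; z points along the fingers, y is the line along which they close (so a half turn about z gives the same grasp; the last joint's range is limited). The gripper opens to 85 mm and grips with 20 to 120 N. Pads are 22 mm wide; open, the fingers measure 114 mm over their backs; the gripper's body (76 mm by 85 mm) begins 54 mm behind the grasp point. The pads swing forward as they close: fully open they stand 13 mm farther back than shut.
Start: joints at [-68.927, 4.979, 10.078, 95.1, 0, 90], TCP at [0.198, -0.513, 0.242] pointing down, gripper open.
Joint ranges: [-179.16, 179.16], [-48.56, 103.87], [-65.8, 70.77], [-126.05, 130.52], [-82.76, 87.17], [-180, 180]. Speed limits (degrees/s): [127.2, 127.2, 147.25, 180, 180, 180].

INTERFACE

Orientations are given as [roll, pitch, yaw] about the fixed x, y, z axes, in that order (R = Rz(yaw) Ry(pitch) Rx(roll)).
In Python, from workcell import monitor, cams, ticket gives the robot as it stands.
- The arm moves only by the tool carry_out, never from a script. Its argument "plan" is a list of rows, each an object with "travel": the shift along the world's x, y, z as a fraction of full scale, a list of three; "angular": the turn, a rotation vector about the world's x, y, z as a fraction of full scale, a list of three; "grip": the gripper's target within -1 to 1 (fully open at 1, half-way at 0, shut at -1). In form: [{"travel": [x, y, z], "angular": [ax, ay, az], "grip": grip}, ...]. A call has 1 to 8 rows; each row is the pose to reach, as a shift and turn from the pose commanded when the call began; what a row does not reach only later rows make up. Full scale, the value 1, is 300 mm for a shift and 0.5 rad for a turn. A row lasts 1/12 s, in which the tool goes at most 41.7 mm and 7.16 degrees, less where a joint would pass 70% of its speed; a pose out of reach is approached as far as the arm can. A call with a number of a shift or a turn outside -1 to 1 is refused whole. A call with a gripper value outside its range is refused whole. The fingers move at their own pace and stop on an object; "grip_force" is the grip in N (left out, the last holds). Time passes only in rows, so rows that repeat a pose let the fingers close. It gives the time, the measured TCP pose, the force, the opening and the grip force at its end, in the units of the state.
- monitor.get_obs(): the state, without advancing time (a new reading comes with each control period).
- cams.camera(name): name is "scene" or "top"; returns a dict with "frame" (480x640x3 uint8, red, green, blue), "mtx" (3x3 intrinsics, pixels), "dist" ([k1, k2, p1, p2, k3] as OpenCV has them; the pictures are not rectified), "view" (4x4, takes a point from world to camera coordinates). Camera axes: x right, y up, looking along -z (the intrinsics and any distortion apply to the point x, -y, -z); pixel columns grow to the right and rows downward; lengths in m; the calibration is good to about 2 mm. A picture is of the moment at which its call begins. There is no depth.
- ticket.job_done(): hands the job in; it is judged then, once.
The state is a dict: "time": time; "q": joint angles; "qd": joint speeds; "joint_efforts": joint torques, N m; "ee_pos": TCP position; "tcp_rot": TCP orientation; "wrist_force": force on the tool from outside, world axes, zero at the start; "torque": the same for the moment, N m; "opening": finger opening in m; "grasp_force": force on a finger pad.
Only numpy, scipy, OpenCV 4.12 (cv2) and the standard library are available. Lean on these libraries where they do the work, as an engineer would, in place of code of your own. Each camera call takes 0.05 s, during which the arm holds its last target. There are 200 camera calls.

## Working session

There is one attempt and no reset: what is moved stays moved. The work goes in short steps, Python scripts to look and compute and a tool call to move; the robot and the scene stay as the last step left them, time stands still between calls to the robot, and variables do not carry over. Pictures are saved under pics/ and viewed, at most 10 in all, crops included, and the job is handed in when it is done.

Besides the shell and the picture viewer there is one more tool, called after ">>>" by a JSON object that holds its "api" and its "payload", one argument or row to a line. carry_out: Moves the arm, as the interface text tells. Its arguments: {"type":"object","properties":{"plan":{"type":"array","items":{"type":"object","properties":{"travel":{"type":"array","items":{"type":"number"}},"angular":{"type":"array","items":{"type":"number"}},"grip":{"type":"number"}}}},"grip_force":{"type":"number"}},"required":["plan"]}

```bash
mkdir -p pics; cat > h.py <<'E'
import numpy as np, cv2
from workcell import monitor, cams, ticket
def proj(c,P):
    P=np.atleast_2d(P).astype(float); V=np.array(c["view"]); p=(V[:3,:3]@P.T).T+V[:3,3]
    p=p*[1,-1,-1]
    return cv2.projectPoints(p.reshape(-1,1,3),np.zeros(3),np.zeros(3),np.array(c["mtx"]),np.array(c["dist"]))[0].reshape(-1,2)
def ray(c,uv,z):
    V=np.array(c["view"]);R=V[:3,:3];t=V[:3,3]
    n=cv2.undistortPoints(np.array(uv,float).reshape(-1,1,2),np.array(c["mtx"]),np.array(c["dist"])).reshape(-1,2)
    d=np.c_[n[:,0],-n[:,1],-np.ones(len(n))]@R; o=-R.T@t
    return o+d*((z-o[2])/d[:,2])[:,None]
E
python3 - <<'E'
from h import *
for n in("top","scene"):
    c=cams.camera(n); cv2.imwrite(f"pics/{n}0.png",c["frame"][:,:,::-1]); np.savez(f"{n}0.npz",**c)
    V=np.array(c["view"]);print(n,-V[:3,:3].T@V[:3,3])
print(monitor.get_obs())
E
```

```text
top [0.35876804 0.08241213 1.06856106]
scene [ 0.88640192 -0.30462227  0.89911022]
{'time': 0.1, 'q': array([-6.89267915e+01,  5.01116858e+00,  1.00398538e+01,  9.51024887e+01,
       -1.42618382e-03,  9.00012947e+01]), 'qd': array([ 0.06663966, -0.05440074,  0.04074922, -0.07013219, -0.01072951,
       -0.0254427 ]), 'joint_efforts': array([ 4.90448128e-04, -5.21561265e+01,  4.65653872e+01,  1.61393563e-02,
       -2.83948242e-05,  3.51756000e-06]), 'ee_pos': array([ 0.19767845, -0.51302876,  0.24163079]), 'tcp_rot': array([-1.79926197e+02,  1.42785034e-03,  2.10719156e+01]), 'wrist_force': array([0.05094486, 0.02008202, 0.13598301]), 'torque': array([-0.02837783,  0.01251014,  0.04466123]), 'grasp_force': 0.0, 'opening': 0.08544326332686188}
```

View pics/top0.png

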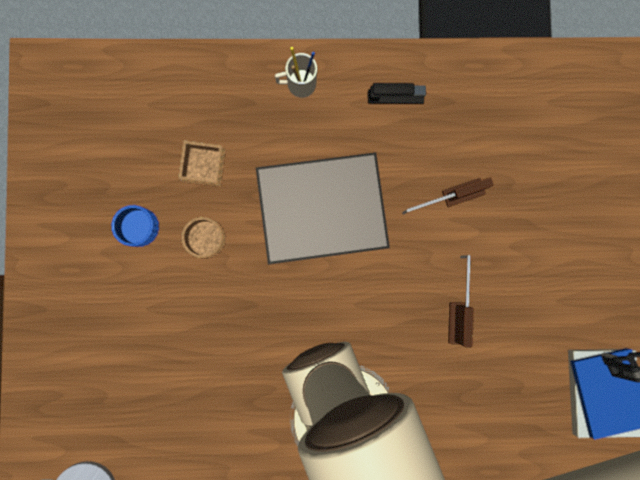

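View pics/scene0.png

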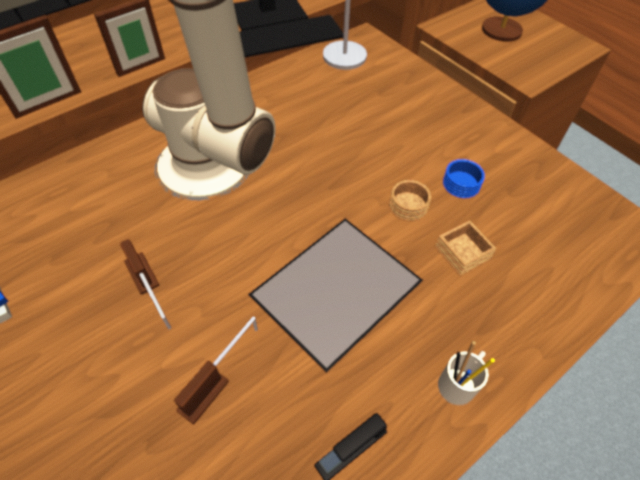

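The top view shows the round basket at (203,238), the square one at (202,163), the blue look-alike at (135,226) and the pad around (322,208). The far hook's handle is at (468,190) with its prong at (405,212). The other hook, at (461,325), is nearer the base, so it is the look-alike.

```bash
python3 - <<'E'
from h import *
L=lambda n:dict(np.load(f"{n}0.npz"))
T,S=L("top"),L("scene")
pr=lambda s,a:print(s,np.round(a,4).tolist())
def tri(a,b):
    A0,A1=ray(T,[a],0)[0],ray(T,[a],.2)[0];B0,B1=ray(S,[b],0)[0],ray(S,[b],.2)[0]
    u,v=A1-A0,B1-B0;s=np.linalg.lstsq(np.c_[u,-v],B0-A0,rcond=None)[0]
    p,q=A0+s[0]*u,B0+s[1]*v;return (p+q)/2,np.linalg.norm(p-q)
print("pad");pr("",ray(T,[(257,168),(376,153),(389,247),(269,263)],.001))
# masks
def blobs(c,m,roi,z,s):
    x0,y0,x1,y1=roi;M=np.zeros(m.shape,np.uint8);M[y0:y1,x0:x1]=m[y0:y1,x0:x1]*255
    cs=cv2.findContours(M,cv2.RETR_EXTERNAL,cv2.CHAIN_APPROX_NONE)[0];k=max(cs,key=cv2.contourArea)
    w=ray(c,k[:,0,:],z);r=cv2.minAreaRect((w[:,:2]*1000).astype(np.float32));print(s,cv2.contourArea(k),r, cv2.boundingRect(k));return k
hT=cv2.cvtColor(T["frame"],cv2.COLOR_RGB2HSV);hS=cv2.cvtColor(S["frame"],cv2.COLOR_RGB2HSV)
for n,uv in(("cane",(203,238)),("desk",(240,300)),("handle",(470,192)),("rod",(430,205))):print(n,hT[uv[1],uv[0]])
for n,uv in(("caneS",(410,205)),("deskS",(330,180)),("handleS",(200,395)),("rodS",(235,342))):print(n,hS[uv[1],uv[0]])
v=hT[:,:,2]; cane=(v>150)&(hT[:,:,1]>60)&(hT[:,:,1]<150+20)
blobs(T,cane,(170,205,235,270),.045,"round");blobs(T,cane,(170,130,235,195),.045,"square")
blobs(T,(hT[:,:,1]>150)&(hT[:,:,0]>100),(100,190,170,260),.045,"blue")
dk=(v<95);blobs(T,dk,(435,165,505,220),.06,"handle")
dkS=hS[:,:,2]<95;blobs(S,dkS,(165,350,240,430),.06,"handleS")
rodT=(hT[:,:,1]<70)&(v>110);rodS=(hS[:,:,1]<70)&(hS[:,:,2]>110)
a=blobs(T,rodT,(397,185,460,222),.062,"rod");b=blobs(S,rodS,(205,310,265,370),.062,"rodS")
# enlarged crops
A=cv2.resize(T["frame"][165:225,395:505],None,fx=7,fy=7,interpolation=cv2.INTER_CUBIC)
cv2.imwrite("pics/c1.png",A[:,:,::-1])
B=cv2.resize(S["frame"][305:425,165:270],None,fx=5,fy=5,interpolation=cv2.INTER_CUBIC)
cv2.imwrite("pics/c2.png",B[:,:,::-1])
E
```

```text
pad
 [[0.6024, 0.2012, 0.001], [0.6371, -0.092, 0.001], [0.4043, -0.1185, 0.001], [0.3697, 0.1741, 0.001]]
cane [ 16 112 182]
desk [ 14 139 130]
handle [ 12 170  81]
rod [ 14 143 141]
caneS [ 18 129 236]
deskS [ 14 171 177]
handleS [  7 175  54]
rodS [ 11  59 204]
round 1287.0 ((431.9154968261719, 325.52392578125), (93.64225006103516, 95.74922180175781), 45.1058349609375) (181, 216, 42, 44)
square 1504.5 ((609.7496337890625, 338.3752746582031), (115.47614288330078, 95.31969451904297), 82.32528686523438) (170, 140, 53, 45)
blue 1404.0 ((460.60888671875, 478.4007263183594), (102.382080078125, 90.33892059326172), 89.37980651855469) (112, 206, 46, 40)
handle 663.0 ((531.326416015625, -295.30413818359375), (41.329078674316406, 120.27239227294922), 18.683454513549805) (442, 178, 51, 29)
handleS 630.5 ((554.2041015625, -301.4623718261719), (30.242528915405273, 91.27664947509766), 13.591906547546387) (179, 368, 43, 50)
rod 132.0 ((504.6365661621094, -205.80743408203125), (8.094706535339355, 119.55815124511719), 17.66176414489746) (406, 193, 49, 19)
rodS 202.5 ((507.6888122558594, -203.42469787597656), (21.97612762451172, 116.14923858642578), 13.124371528625488) (213, 317, 44, 49)
```

View pics/c1.png

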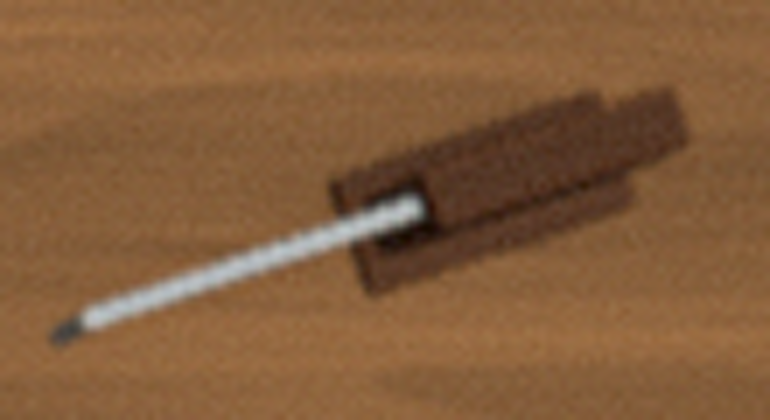

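View pics/c2.png

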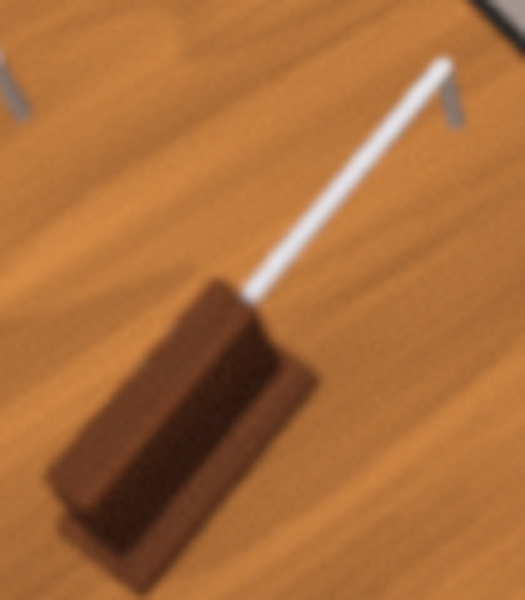

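The crops show the far hook's rod clearly. In the top crop the bend is at (85,321) and the rod leaves the handle at (415,206); in the scene crop these are at (445,62) and (250,298).

```bash
python3 - <<'E'
from h import *
L=lambda n:dict(np.load(f"{n}0.npz"))
T,S=L("top"),L("scene")
t=lambda p:np.array(p)/7+[395-.43,165-.43]
s=lambda p:np.array(p)/5+[165-.4,305-.4]
r=lambda a:np.round(a*1000,1).tolist()
a=ray(T,t([(85,321),(415,206)]),.062);b=ray(S,s([(445,62),(250,298)]),.062)
for k in(a,b):
    d=k[0]-k[1];n=d/np.linalg.norm(d);print(r(k),np.linalg.norm(d),np.degrees(np.arctan2(d[1],d[0])),"grip",r(k[0]-.162*n),r(k[1]-.045*n))
print("Stop",r(ray(S,s([(220,280),(50,475),(90,510),(258,312)]),.078)))
print("Ttop rear",r(ray(T,t([(672,88),(690,140)]),.078)), "foot T front",r(ray(T,t([(333,180),(372,295),(633,195)]),.012)))
print("prong end",r(ray(T,t([(58,338)]),.010)),r(ray(S,s([(458,127)]),.010)))
# round basket: scene rim ellipse
h=cv2.cvtColor(S["frame"],cv2.COLOR_RGB2HSV)
print("S basket rim L/R",r(ray(S,[(390,192),(431,192),(410,181)],.045)))
print("T rim LRTB",r(ray(T,[(182,235),(224,235),(203,216),(203,257)],.045)), "sq T",r(ray(T,[(183,141),(223,144),(220,185),(180,180)],.045)))
# base-surrounds
A=cv2.resize(T["frame"][130:270,105:235],None,fx=4,fy=4,interpolation=cv2.INTER_CUBIC)
B=cv2.resize(S["frame"][150:280,375:505],None,fx=4,fy=4,interpolation=cv2.INTER_CUBIC)
o=np.zeros((560,1040,3),np.uint8);o[:560,:520]=A;o[:520,520:]=B;o=cv2.resize(o,(780,420));cv2.imwrite("pics/c3.png",o[:,:,::-1])
E
```

```text
[[485.8, -150.4, 62.0], [522.9, -261.6, 62.0]] 0.11721718082118872 108.42278769295325 grip [537.0, -304.1, 62.0] [537.1, -304.3, 62.0]
[[486.2, -149.3, 62.0], [523.1, -257.7, 62.0]] 0.11446969514782888 108.81326591265288 grip [538.5, -302.6, 62.0] [537.7, -300.3, 62.0]
Stop [[517.8, -263.8, 78.0], [543.6, -345.6, 78.0], [562.4, -340.3, 78.0], [536.3, -258.9, 78.0]]
Ttop rear [[558.3, -342.3, 78.0], [541.0, -347.6, 78.0]] foot T front [[540.5, -250.2, 12.0], [500.0, -262.6, 12.0], [534.0, -355.4, 12.0]]
prong end [[486.6, -152.8, 10.0]] [[488.9, -151.2, 10.0]]
S basket rim L/R [[398.4, 290.6, 45.0], [457.6, 369.5, 45.0], [401.5, 353.9, 45.0]]
T rim LRTB [[437.1, 370.2, 45.0], [435.8, 273.8, 45.0], [480.7, 322.1, 45.0], [385.5, 322.1, 45.0]] sq T [[657.6, 368.2, 45.0], [649.9, 275.3, 45.0], [553.0, 282.7, 45.0], [565.6, 375.0, 45.0]]
```

View pics/c3.png

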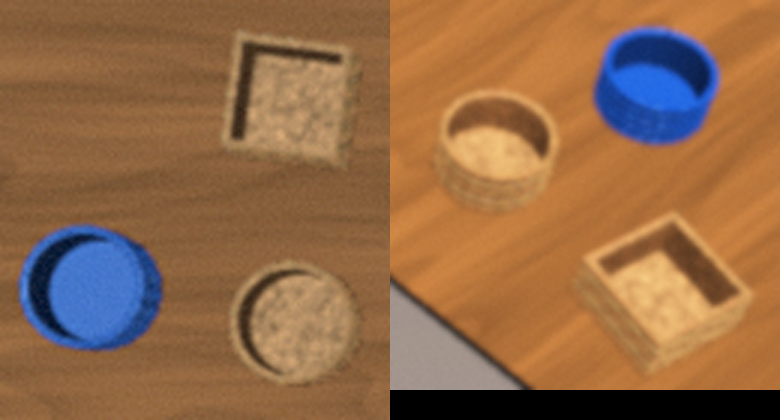

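The third crop confirms the round basket in both views, with its centre at about (0.431, 0.325). The drag direction nearly lines up with the rod's present heading of 108.5°, so once I have gripped the hook I only need to translate it.

>>> {"api": "carry_out", "payload": {
  "plan": [
    {"travel":[0.1,0.07,0],"angular":[0,0,0.2],"grip":1},
    {"travel":[0.2,0.14,0],"angular":[0,0,0.4],"grip":1},
    {"travel":[0.3,0.2,0],"angular":[0,0,0.6],"grip":1},
    {"travel":[0.4,0.27,0],"angular":[0,0,0.8],"grip":1},
    {"travel":[0.5,0.34,0],"angular":[0,0,1],"grip":1},
    {"travel":[0.5,0.34,0],"angular":[0,0,1],"grip":1}
  ]
}}

```text
time: 0.6
ee_pos: [0.3516, -0.408, 0.2418]
tcp_rot: [-180.0, -0.1, 50.3]
wrist_force: [-0.5, -1.5, 0.1]
opening: 0.0853
grasp_force: 0.0
```

>>> {"api": "carry_out", "payload": {
  "plan": [
    {"travel":[0.1,0.07,0],"angular":[0,0,0.2],"grip":1},
    {"travel":[0.2,0.14,0],"angular":[0,0,0.4],"grip":1},
    {"travel":[0.3,0.2,0],"angular":[0,0,0.6],"grip":1},
    {"travel":[0.4,0.27,0],"angular":[0,0,0.8],"grip":1},
    {"travel":[0.5,0.34,0],"angular":[0,0,1],"grip":1},
    {"travel":[0.5,0.34,0],"angular":[0,0,1],"grip":1}
  ]
}}

```text
time: 1.1
ee_pos: [0.5015, -0.3059, 0.241]
tcp_rot: [-180.0, -0.1, 78.9]
wrist_force: [0.3, -1.0, 0.9]
opening: 0.0856
grasp_force: 0.0
```

>>> {"api": "carry_out", "payload": {
  "plan": [
    {"travel":[0.06,0.03,0],"angular":[0,0,0.25],"grip":1},
    {"travel":[0.1,0.05,-0.05],"angular":[0,0,0.5],"grip":1},
    {"travel":[0.117,0.07,-0.1],"angular":[0,0,0.75],"grip":1},
    {"travel":[0.117,0.07,-0.15],"angular":[0,0,1],"grip":1},
    {"travel":[0.117,0.07,-0.2],"angular":[0,0,1],"grip":1},
    {"travel":[0.117,0.07,-0.2],"angular":[0,0,1],"grip":1}
  ]
}}

```text
time: 1.6
ee_pos: [0.5317, -0.2878, 0.1786]
tcp_rot: [-179.8, -0.2, 107.0]
wrist_force: [-0.2, 0.3, 0.2]
opening: 0.0858
grasp_force: 0.0
```

```bash
python3 - <<'E'
from h import *
o=monitor.get_obs();print(o['time'],o['q'].round(1),o['ee_pos'].round(4),o['tcp_rot'].round(2),o['wrist_force'].round(2))
c=cams.camera("scene");A=cv2.resize(c["frame"][220:440,80:380],None,fx=2.5,fy=2.5);cv2.imwrite("pics/s1.png",A[:,:,::-1])
E
```

```text
1.6 [-28.4  12.   10.9  89.2  -0.   44.6] [ 0.5317 -0.2878  0.1786] [-179.79   -0.21  106.99] [-0.23  0.31  0.22]
```

>>> {"api": "carry_out", "payload": {
  "plan": [
    {"travel":[0,0,-0.1],"angular":[0,0,0.055],"grip":1},
    {"travel":[0,0,-0.2],"angular":[0,0,0.055],"grip":1},
    {"travel":[0,0,-0.3],"angular":[0,0,0.055],"grip":1},
    {"travel":[0,0,-0.38],"angular":[0,0,0.055],"grip":1},
    {"travel":[0,0,-0.43],"angular":[0,0,0.055],"grip":1},
    {"travel":[0,0,-0.455],"angular":[0,0,0.055],"grip":1},
    {"travel":[0,0,-0.455],"angular":[0,0,0.055],"grip":0.5},
    {"travel":[0,0,-0.455],"angular":[0,0,0.055],"grip":0}
  ],
  "grip_force": 60
}}

```text
time: 2.32
ee_pos: [0.5333, -0.2887, 0.0471]
tcp_rot: [180.0, 0.0, 108.5]
wrist_force: [0.7, -0.7, -1.1]
opening: 0.0639
grasp_force: 0.0
```

>>> {"api": "carry_out", "payload": {
  "plan": [
    {"travel":[0,0,0],"angular":[0,0,0],"grip":-0.3},
    {"travel":[0,0,0],"angular":[0,0,0],"grip":-0.4},
    {"travel":[0,0,0],"angular":[0,0,0],"grip":-0.6},
    {"travel":[0,0,0],"angular":[0,0,0],"grip":-0.8},
    {"travel":[0,0,0],"angular":[0,0,0],"grip":-1},
    {"travel":[0,0,0],"angular":[0,0,0],"grip":-1},
    {"travel":[0,0,0],"angular":[0,0,0],"grip":-1},
    {"travel":[0,0,0],"angular":[0,0,0],"grip":-1}
  ],
  "grip_force": 60
}}

```text
time: 2.98
ee_pos: [0.5333, -0.2885, 0.047]
tcp_rot: [179.9, 0.1, 108.6]
wrist_force: [-0.5, -0.4, 6.2]
opening: 0.0217
grasp_force: 62.1
```

>>> {"api": "carry_out", "payload": {
  "plan": [
    {"travel":[0,0,0.05],"angular":[0,0,0],"grip":-1},
    {"travel":[0,0,0.12],"angular":[0,0,0],"grip":-1},
    {"travel":[0,0,0.2],"angular":[0,0,0],"grip":-1},
    {"travel":[0,0,0.27],"angular":[0,0,0],"grip":-1},
    {"travel":[0,0,0.3],"angular":[0,0,0],"grip":-1},
    {"travel":[0,0,0.3],"angular":[0,0,0],"grip":-1},
    {"travel":[0,0,0.3],"angular":[0,0,0],"grip":-1}
  ]
}}

```text
time: 3.57
ee_pos: [0.5328, -0.2882, 0.135]
tcp_rot: [-180.0, -0.0, 108.6]
wrist_force: [-0.4, 0.5, -3.5]
opening: 0.0214
grasp_force: 61.2
```

```bash
python3 - <<'E'
from h import *
o=monitor.get_obs();print(o['time'],o['ee_pos'].round(4),o['tcp_rot'].round(2),o['wrist_force'].round(2),o['torque'].round(2))
c=cams.camera("scene");d=cams.camera("top");np.savez("s1.npz",**c);np.savez("t1.npz",**d)
A=cv2.resize(c["frame"][210:430,100:350],(400,352));B=cv2.resize(d["frame"][110:330,380:630],(400,352))
cv2.imwrite("pics/s1.png",np.hstack([B,A])[:,:,::-1])
E
```

```text
3.5667 [ 0.5328 -0.2882  0.135 ] [-1.7999e+02 -2.0000e-02  1.0859e+02] [-0.38  0.52 -3.5 ] [-0.04 -0.   -0.01]
```

View pics/s1.png

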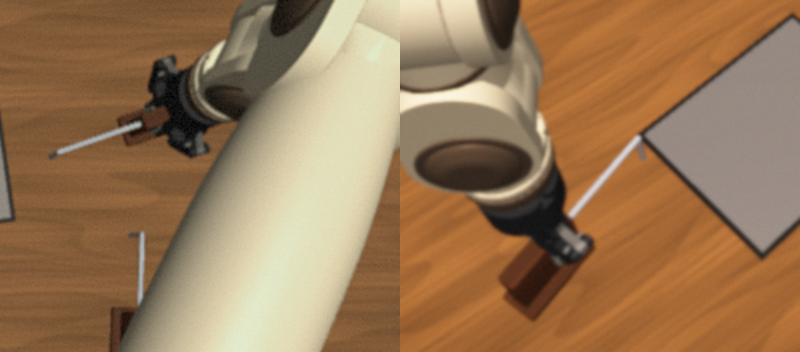

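>>> {"api": "carry_out", "payload": {
  "plan": [
    {"travel":[-0.01,0.1,0],"angular":[0,0,0],"grip":-1},
    {"travel":[-0.02,0.2,0],"angular":[0,0,0],"grip":-1},
    {"travel":[-0.03,0.3,0],"angular":[0,0,0],"grip":-1},
    {"travel":[-0.05,0.4,0],"angular":[0,0,0],"grip":-1},
    {"travel":[-0.06,0.5,0],"angular":[0,0,0],"grip":-1},
    {"travel":[-0.07,0.6,0],"angular":[0,0,0],"grip":-1},
    {"travel":[-0.08,0.7,0],"angular":[0,0,0],"grip":-1},
    {"travel":[-0.09,0.8,0],"angular":[0,0,0],"grip":-1}
  ]
}}

```text
time: 4.33
ee_pos: [0.5048, -0.0468, 0.1342]
tcp_rot: [-179.9, -0.1, 108.6]
wrist_force: [0.3, -0.3, -3.0]
opening: 0.0209
grasp_force: 61.1
```

>>> {"api": "carry_out", "payload": {
  "plan": [
    {"travel":[-0.01,0.1,0],"angular":[0,0,0],"grip":-1},
    {"travel":[-0.02,0.2,0],"angular":[0,0,0],"grip":-1},
    {"travel":[-0.03,0.3,0],"angular":[0,0,0],"grip":-1},
    {"travel":[-0.05,0.4,0],"angular":[0,0,0],"grip":-1},
    {"travel":[-0.06,0.5,0],"angular":[0,0,0],"grip":-1},
    {"travel":[-0.07,0.6,0],"angular":[0,0,0],"grip":-1},
    {"travel":[-0.09,0.74,0],"angular":[0,0,0],"grip":-1},
    {"travel":[-0.09,0.74,0],"angular":[0,0,0],"grip":-1}
  ]
}}

```text
time: 5.0
ee_pos: [0.4772, 0.1789, 0.1341]
tcp_rot: [-179.9, -0.1, 108.9]
wrist_force: [-0.3, -1.7, -2.7]
opening: 0.0211
grasp_force: 61.1
```

```bash
python3 - <<'E'
from h import *
def tri(T,a,S,b):
    A0,A1=ray(T,[a],0)[0],ray(T,[a],.2)[0];B0,B1=ray(S,[b],0)[0],ray(S,[b],.2)[0]
    u,v=A1-A0,B1-B0;s=np.linalg.lstsq(np.c_[u,-v],B0-A0,rcond=None)[0]
    p,q=A0+s[0]*u,B0+s[1]*v;return ((p+q)/2).round(4),np.linalg.norm(p-q).round(4)
print(tri(np.load("t1.npz"),(415.6,205),np.load("s1.npz"),(248.9,295.6)))
o=monitor.get_obs();print(o['time'],o['ee_pos'].round(4),o['tcp_rot'].round(2),o['q'].round(1))
c=cams.camera("scene");d=cams.camera("top");np.savez("s2.npz",**c);np.savez("t2.npz",**d)
for k in(d,c):
  print(proj(k,[[o['ee_pos'][0]-.046,o['ee_pos'][1]+.137,z] for z in(o['ee_pos'][2]+.015,o['ee_pos'][2]-.037)]).round(1))
A=cv2.resize(c["frame"][130:290,330:510],(396,352));B=cv2.resize(d["frame"][130:290,120:300],(396,352))
cv2.imwrite("pics/s2.png",np.hstack([B,A])[:,:,::-1])
E
```

```text
(array([ 0.4866, -0.1494,  0.148 ]), np.float64(0.0009))
5.0 [0.4772 0.1789 0.1341] [-1.7990e+02 -1.2000e-01  1.0885e+02] [20.5 -1.2 -8.3 83.1  0.1 91.6]
[[194.2 233.9]
 [200.2 235.6]]
[[414.6 164.5]
 [410.7 180.6]]
```

View pics/s2.png

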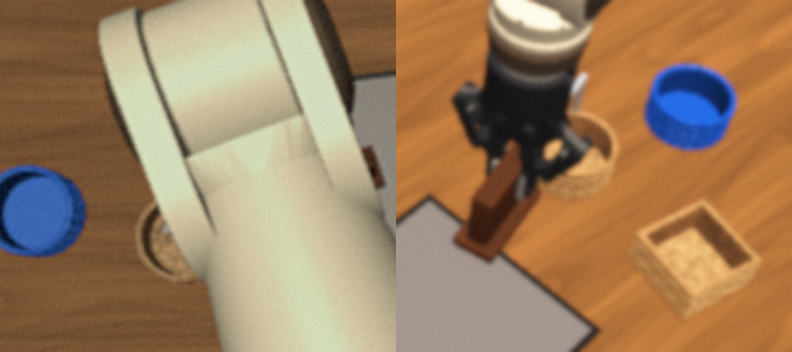

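The hook is held level and the prong is over the basket's interior, as predicted: the bend is at scene px (414,165). Next I lower it to about 4 mm above its standing height.

>>> {"api": "carry_out", "payload": {
  "plan": [
    {"travel":[0,0,-0.05],"angular":[0,0,0],"grip":-1},
    {"travel":[0,0,-0.1],"angular":[0,0,0],"grip":-1},
    {"travel":[0,0,-0.15],"angular":[0,0,0],"grip":-1},
    {"travel":[0,0,-0.2],"angular":[0,0,0],"grip":-1},
    {"travel":[0,0,-0.24],"angular":[0,0,0],"grip":-1},
    {"travel":[0,0,-0.26],"angular":[0,0,0],"grip":-1},
    {"travel":[0,0,-0.275],"angular":[0,0,0],"grip":-1},
    {"travel":[0,0,-0.275],"angular":[0,0,0],"grip":-1}
  ]
}}

```text
time: 5.77
ee_pos: [0.4786, 0.1732, 0.0525]
tcp_rot: [-179.9, 0.0, 108.6]
wrist_force: [-0.1, 0.2, -1.8]
opening: 0.0214
grasp_force: 61.2
```

```bash
python3 - <<'E'
from h import *
o=monitor.get_obs();print(o['time'],o['ee_pos'].round(4),o['tcp_rot'].round(2),o['wrist_force'].round(2))
# target: pad geometry
p=np.array([[0.6024,0.2012],[0.6371,-0.092],[0.4043,-0.1185],[0.3697,0.1741]]);print(p.mean(0))
E
```

```text
5.7667 [0.4786 0.1732 0.0525] [-179.93    0.    108.55] [-0.11  0.16 -1.77]
[0.503375 0.0412  ]
```

>>> {"api": "carry_out", "payload": {
  "plan": [
    {"travel":[0.005,-0.02,0],"angular":[0,0,0],"grip":-1},
    {"travel":[0.015,-0.05,0],"angular":[0,0,0],"grip":-1},
    {"travel":[0.025,-0.09,0],"angular":[0,0,0],"grip":-1},
    {"travel":[0.03,-0.12,0],"angular":[0,0,0],"grip":-1},
    {"travel":[0.04,-0.16,0],"angular":[0,0,0],"grip":-1},
    {"travel":[0.05,-0.2,0],"angular":[0,0,0],"grip":-1},
    {"travel":[0.06,-0.24,0],"angular":[0,0,0],"grip":-1},
    {"travel":[0.07,-0.28,0],"angular":[0,0,0],"grip":-1}
  ]
}}

```text
time: 6.43
ee_pos: [0.5002, 0.0884, 0.0534]
tcp_rot: [180.0, -0.0, 108.6]
wrist_force: [0.5, 1.3, -0.6]
opening: 0.0212
grasp_force: 61.2
```

>>> {"api": "carry_out", "payload": {
  "plan": [
    {"travel":[0.01,-0.04,0],"angular":[0,0,0],"grip":-1},
    {"travel":[0.02,-0.08,0],"angular":[0,0,0],"grip":-1},
    {"travel":[0.03,-0.12,0],"angular":[0,0,0],"grip":-1},
    {"travel":[0.04,-0.16,0],"angular":[0,0,0],"grip":-1},
    {"travel":[0.05,-0.2,0],"angular":[0,0,0],"grip":-1},
    {"travel":[0.06,-0.24,0],"angular":[0,0,0],"grip":-1},
    {"travel":[0.07,-0.28,0],"angular":[0,0,0],"grip":-1},
    {"travel":[0.08,-0.32,0],"angular":[0,0,0],"grip":-1}
  ]
}}

```text
time: 7.1
ee_pos: [0.5241, -0.0074, 0.0533]
tcp_rot: [-180.0, -0.0, 108.6]
wrist_force: [0.1, 0.7, -0.8]
opening: 0.0211
grasp_force: 61.2
```

>>> {"api": "carry_out", "payload": {
  "plan": [
    {"travel":[0.01,-0.04,0],"angular":[0,0,0],"grip":-1},
    {"travel":[0.02,-0.08,0],"angular":[0,0,0],"grip":-1},
    {"travel":[0.03,-0.12,0],"angular":[0,0,0],"grip":-1},
    {"travel":[0.04,-0.16,0],"angular":[0,0,0],"grip":-1},
    {"travel":[0.05,-0.2,0],"angular":[0,0,0],"grip":-1},
    {"travel":[0.06,-0.24,0],"angular":[0,0,0],"grip":-1},
    {"travel":[0.07,-0.27,0],"angular":[0,0,0],"grip":-1},
    {"travel":[0.075,-0.3,0],"angular":[0,0,0],"grip":-1}
  ]
}}

```text
time: 7.77
ee_pos: [0.5467, -0.0973, 0.0531]
tcp_rot: [-180.0, 0.0, 108.6]
wrist_force: [-0.4, 1.5, -2.3]
opening: 0.0212
grasp_force: 61.2
```

```bash
python3 - <<'E'
from h import *
o=monitor.get_obs();print(o['time'],o['ee_pos'].round(4),o['tcp_rot'].round(2),o['wrist_force'].round(2))
c=cams.camera("scene");d=cams.camera("top")
A=cv2.resize(c["frame"][150:390,230:510],(396,340));B=cv2.resize(d["frame"][130:290,180:420],(396,264));B=np.vstack([B,np.zeros((76,396,3),np.uint8)])
cv2.imwrite("pics/s3.png",np.hstack([B,A])[:,:,::-1])
E
```

```text
7.7667 [ 0.5467 -0.0973  0.0531] [-179.99    0.    108.57] [-0.39  1.51 -2.26]
```

View pics/s3.png

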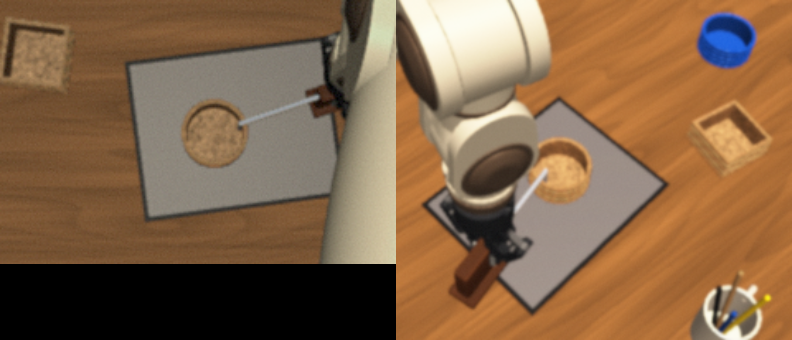

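The basket stands upright, well inside the pad: px (214,133) in the top crop, with the prong against its inner right wall. Next I ease the prong off the wall, lift it straight out, and take the hook back to its original spot.

>>> {"api": "carry_out", "payload": {
  "plan": [
    {"travel":[-0.01,0.03,0],"angular":[0,0,0],"grip":-1},
    {"travel":[-0.02,0.06,0],"angular":[0,0,0],"grip":-1},
    {"travel":[-0.02,0.06,0],"angular":[0,0,0],"grip":-1},
    {"travel":[-0.02,0.06,0.06],"angular":[0,0,0],"grip":-1},
    {"travel":[-0.02,0.06,0.14],"angular":[0,0,0],"grip":-1},
    {"travel":[-0.02,0.06,0.22],"angular":[0,0,0],"grip":-1},
    {"travel":[-0.02,0.06,0.28],"angular":[0,0,0],"grip":-1},
    {"travel":[-0.02,0.06,0.28],"angular":[0,0,0],"grip":-1}
  ]
}}

```text
time: 8.53
ee_pos: [0.5419, -0.0776, 0.1416]
tcp_rot: [179.7, 0.2, 108.7]
wrist_force: [0.5, 0.3, -2.0]
opening: 0.0212
grasp_force: 61.4
```

>>> {"api": "carry_out", "payload": {
  "plan": [
    {"travel":[0,-0.08,0],"angular":[0,0,0],"grip":-1},
    {"travel":[-0.01,-0.18,0],"angular":[0,0,0],"grip":-1},
    {"travel":[-0.02,-0.28,0],"angular":[0,0,0],"grip":-1},
    {"travel":[-0.02,-0.38,0],"angular":[0,0,0],"grip":-1},
    {"travel":[-0.02,-0.48,0],"angular":[0,0,0],"grip":-1},
    {"travel":[-0.02,-0.58,0],"angular":[0,0,0],"grip":-1},
    {"travel":[-0.02,-0.68,0],"angular":[0,0,0],"grip":-1},
    {"travel":[-0.02,-0.68,0],"angular":[0,0,0],"grip":-1}
  ]
}}

```text
time: 9.2
ee_pos: [0.5337, -0.2859, 0.1355]
tcp_rot: [-179.9, 0.0, 108.4]
wrist_force: [0.5, 0.4, -2.7]
opening: 0.0215
grasp_force: 61.3
```

>>> {"api": "carry_out", "payload": {
  "plan": [
    {"travel":[0,0,-0.08],"angular":[0,0,0],"grip":-1},
    {"travel":[0,0,-0.16],"angular":[0,0,0],"grip":-1},
    {"travel":[0,0,-0.22],"angular":[0,0,0],"grip":-1},
    {"travel":[0,0,-0.26],"angular":[0,0,0],"grip":-1},
    {"travel":[0,0,-0.28],"angular":[0,0,0],"grip":-1},
    {"travel":[0,0,-0.285],"angular":[0,0,0],"grip":-1},
    {"travel":[0,0,-0.285],"angular":[0,0,0],"grip":-1}
  ]
}}

```text
time: 9.78
ee_pos: [0.5345, -0.282, 0.052]
tcp_rot: [180.0, 0.0, 108.6]
wrist_force: [0.8, 0.2, -2.4]
opening: 0.0214
grasp_force: 61.2
```

Standing height was about z = 0.047, so I lower gently to contact.

>>> {"api": "carry_out", "payload": {
  "plan": [
    {"travel":[0,0,-0.004],"angular":[0,0,0],"grip":-1},
    {"travel":[0,0,-0.008],"angular":[0,0,0],"grip":-1},
    {"travel":[0,0,-0.012],"angular":[0,0,0],"grip":-1},
    {"travel":[0,0,-0.015],"angular":[0,0,0],"grip":-1},
    {"travel":[0,0,-0.015],"angular":[0,0,0],"grip":-1},
    {"travel":[0,0,-0.015],"angular":[0,0,0],"grip":-1}
  ]
}}

```text
time: 10.28
ee_pos: [0.5343, -0.2823, 0.0474]
tcp_rot: [180.0, 0.0, 108.6]
wrist_force: [-0.1, 0.2, -2.1]
opening: 0.0212
grasp_force: 61.2
```

>>> {"api": "carry_out", "payload": {
  "plan": [
    {"travel":[0,0,-0.002],"angular":[0,0,0],"grip":-1},
    {"travel":[0,0,-0.004],"angular":[0,0,0],"grip":-1},
    {"travel":[0,0,-0.004],"angular":[0,0,0],"grip":-1},
    {"travel":[0,0,-0.004],"angular":[0,0,0],"grip":-1}
  ]
}}

```text
time: 10.62
ee_pos: [0.5344, -0.2823, 0.047]
tcp_rot: [180.0, 0.0, 108.6]
wrist_force: [-3.8, 1.5, 5.4]
opening: 0.0215
grasp_force: 62.0
```

The foot is touching the desk, so I open the fingers and then rise.

>>> {"api": "carry_out", "payload": {
  "plan": [
    {"travel":[0,0,0],"angular":[0,0,0],"grip":-0.4},
    {"travel":[0,0,0],"angular":[0,0,0],"grip":-0.2},
    {"travel":[0,0,0],"angular":[0,0,0],"grip":0},
    {"travel":[0,0,0],"angular":[0,0,0],"grip":0.2},
    {"travel":[0,0,0],"angular":[0,0,0],"grip":0.5},
    {"travel":[0,0,0],"angular":[0,0,0],"grip":0.8},
    {"travel":[0,0,0],"angular":[0,0,0],"grip":0.8},
    {"travel":[0,0,0],"angular":[0,0,0],"grip":0.8}
  ]
}}

```text
time: 11.28
ee_pos: [0.5344, -0.2822, 0.046]
tcp_rot: [-180.0, 0.0, 108.6]
wrist_force: [0.1, 0.2, -0.7]
opening: 0.0767
grasp_force: 0.0
```

>>> {"api": "carry_out", "payload": {
  "plan": [
    {"travel":[0,0,0.05],"angular":[0,0,0],"grip":0.8},
    {"travel":[0,0,0.12],"angular":[0,0,0],"grip":0.8},
    {"travel":[0,0,0.22],"angular":[0,0,0],"grip":0.8},
    {"travel":[0,0,0.32],"angular":[0,0,0],"grip":0.8},
    {"travel":[0,0,0.42],"angular":[0,0,0],"grip":0.8},
    {"travel":[0,0,0.52],"angular":[0,0,0],"grip":0.8},
    {"travel":[0,0,0.6],"angular":[0,0,0],"grip":0.8}
  ]
}}

```text
time: 11.87
ee_pos: [0.5344, -0.2823, 0.2287]
tcp_rot: [179.9, 0.1, 108.6]
wrist_force: [0.7, 0.5, -1.1]
opening: 0.0766
grasp_force: 0.0
```

>>> {"api": "carry_out", "payload": {
  "plan": [
    {"travel":[-0.1,-0.1,0],"angular":[0,0,0],"grip":0.8},
    {"travel":[-0.2,-0.2,0],"angular":[0,0,0],"grip":0.8},
    {"travel":[-0.3,-0.3,0],"angular":[0,0,0],"grip":0.8},
    {"travel":[-0.4,-0.4,0],"angular":[0,0,0],"grip":0.8},
    {"travel":[-0.5,-0.5,0],"angular":[0,0,0],"grip":0.8},
    {"travel":[-0.6,-0.6,0],"angular":[0,0,0],"grip":0.8},
    {"travel":[-0.6,-0.6,0],"angular":[0,0,0],"grip":0.8},
    {"travel":[-0.6,-0.6,0],"angular":[0,0,0],"grip":0.8}
  ]
}}

```text
time: 12.53
ee_pos: [0.3525, -0.4638, 0.226]
tcp_rot: [-180.0, -0.0, 108.4]
wrist_force: [0.9, 0.6, -0.7]
opening: 0.0769
grasp_force: 0.0
```

```bash
python3 - <<'E'
from h import *
o=monitor.get_obs();print(o['time'],o['ee_pos'].round(4),o['wrist_force'].round(2))
c=cams.camera("scene");d=cams.camera("top")
A=cv2.resize(c["frame"],(400,300));B=cv2.resize(d["frame"],(400,300))
cv2.imwrite("pics/s4.png",np.hstack([B,A])[:,:,::-1])
E
```

```text
12.5333 [ 0.3525 -0.4638  0.226 ] [ 0.91  0.57 -0.69]
```

View pics/s4.png

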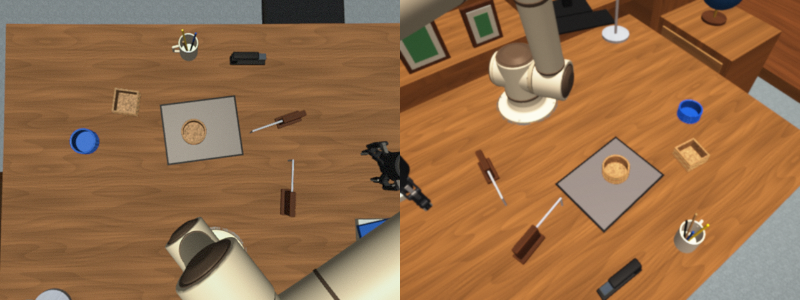

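The basket is upright on the pad, at (193,132) in the left half of the view. The hook stands clear of it at (280,123), and everything else is where it was. I'm handing the job in.

```bash
python3 -c "
from workcell import ticket
print(ticket.job_done())"
```

```text
the job is handed in; nothing more can be done
None
```

The job is handed in: the hook dragged the round basket upright and wholly onto the grey pad, the hook stands released on the desk clear of it, and the square basket was not moved (12.5 s on the robot's clock).

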